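# Re-arm the battery sorting line

## Robot

A 7-joint arm with a two-finger parallel gripper is mounted at the origin on the work surface. World frame = base frame: x ahead of the robot, y to its left, z up, the work surface at z = 0. Lengths are in m, angles in rad, forces in N, time in s.
With the tool pointing down it reaches from about 0.4 to 0.85 m from the base axis. Payload 4.5 kg.
Tool frame: the origin (TCP) lies on the mounting face of the last link; the fingertips stand 166 mm ahead of it and the grasp point (between the pads) lies 147 mm ahead of it; z points along the fingers, y is the line along which they close (so a half turn about z gives the same grasp; the last joint's range is limited). The gripper opens to 88 mm and grips with 3 to 60 N. Pads are 18 mm wide; open, the fingers measure 123 mm over their backs; the gripper's body (75 mm by 187 mm) begins 45 mm behind the grasp point.
Start: joints at [-1.3, 0.689, -0.195, 1.565, 0.157, 0.902, -0.215], TCP at [0.147, 0.608, 0.405] pointing down, gripper open.
Joint ranges: [-3.01, 3.01], [-0.46, 2.08], [-1.47, 1.51], [0.13, 2.56], [-1, 4.14], [0.04, 2.09], [-2.66, 2.66]. Speed limits (rad/s): [2.57, 2.57, 3.14, 3.14, 3.14, 3.14, 3.14].

## Interface

Orientations are given as a unit quaternion [x, y, z, w].
In Python, from plant import r, snapshot gives the robot as it stands. The module is installed in compiled form; this text tells all that it offers.
- The arm moves only by the tool move_arm, never from a script. Its argument "rows" is a list of rows, each a list of 5 numbers: the shift along the tool's x, y, z in m, then the turn about the tool's z in rad, then the finger opening in m, from 0 to 0.0881. In form: [[dx, dy, dz, spin, claw], ...]. A call has 1 to 10 rows; each row shifts and turns the commanded pose from where the row before left it, along the tool's axes as they then stand; what a row does not reach is not made up. A row lasts 1/12 s, in which the tool goes at most 41.7 mm and 7.16 degrees, less where a joint would pass 70% of its speed; a pose out of reach is approached as far as the arm can. A call with a gripper value outside its range is refused whole. The fingers move at their own pace and stop on an object; "newtons" is the grip in N (left out, the last holds). Time passes only in rows, so rows that do not move let the fingers close. It gives the time, the measured TCP pose, the force, the opening and the grip force at its end, in the units of the state.
- r.get_state(): the state, without advancing time (a new reading comes with each control period).
- snapshot(name): name is "scene" or "top" or "wrist"; returns a dict with "color" (384x512x3 uint8, red, green, blue), "depth" (384x512 float32, m along the optical axis (not along the pixel's ray), 0 where there is no reading), "mtx" (3x3 intrinsics, pixels), "dist" ([k1, k2, p1, p2, k3] as OpenCV has them; the pictures are not rectified), "eye" and "orientation" of the camera in the world. Camera axes: x right, y up, looking along -z (the intrinsics and any distortion apply to the point x, -y, -z); pixel columns grow to the right and rows downward; lengths in m; the calibration is good to about 2 mm. A picture is of the moment at which its call begins.
- r.finish_job(): hands the job in; it is judged then, once.
The state is a dict: "clock": time; "q": joint angles; "qd": joint speeds; "joint_torque": joint torques, N m; "tool_pos": TCP position; "eef_rot": TCP orientation; "contact_force": force on the tool from outside, world axes, zero at the start; "moment": the same for the moment, N m; "opening": opening from 0.0 (shut) to 1.0 (fully open); "finger_force": force on a finger pad.
Only numpy, scipy, OpenCV 4.12 (cv2) and the standard library are available. Lean on these libraries where they do the work, as an engineer would, in place of code of your own. Each camera call takes 0.05 s, during which the arm holds its last target. There are 200 camera calls.

## Task

Push the red-knobbed toggle on the black switch box all the way over, away from the robot, to switch the sorting line on. Then press the two green reset buttons on the yellow box down together, one fingertip on each, keep both fully down for at least two seconds, and let both come up again. Leave the battery, the brush and the caddy of cartridges as they are.

Things in the scene. Friction and masses are not known exactly. Their poses are not given: they have to be found in the camera images.
- toggle_box: Black switch box, 90 x 70 x 55 mm high (x, y, z), on a steel foot plate 120 x 50 x 4 mm; bolted down; it never moves during the work, but its place and yaw differ from start to start and the two boxes may swap sides. Origin at the centre of its underside, z up. Its +x axis is the ON side (green patch on top), its -x the OFF side (red patch); at yaw 0 +x points straight away from the robot, and yaw stays within 0.5 rad of that. The lever stands up out of the middle of the top.
- toggle (a joint): Toggle lever angle: 0 = fully off, leaning 0.5 rad towards the box's -x; 1.0 = fully on against its stop, leaning 0.5 rad towards the box's +x. Starts between 0 and 0.12. Stays where it is left; about 2 N at the knob moves it.
- toggle_knob (a point): Centre of the red ball knob (24 mm diameter) at the end of the lever, a steel rod 10 mm thick. The knob centre is 60 mm from the hinge, which lies across the box (along its y) over its centre, 50 mm above the bench. The knob centre is thus 103 mm above the bench at either end and 110 mm at mid-swing, and travels 58 mm along the box's x.
- reset_box: Yellow interlock reset box, 80 x 125 x 50 mm high (x, y, z), on a steel foot plate 110 x 90 x 4 mm; bolted down; it never moves during the work, but its place and yaw differ from start to start and the two boxes may swap sides. Origin at the centre of its underside, z up. The two green buttons stand on its top at y = +32 mm and y = -32 mm, x = 0; yaw within 0.6 rad of 0.
- reset_left (a joint): Travel of the green button at the box's y = +32 mm: 0 = up, 0.008 m = fully down on its stop. Spring: about 1.5 N starts it, 5 N holds it fully down; it comes up by itself when let go.
- reset_left_top (a point): Centre of the flat top of the left green button (26 mm diameter). Up, it is 66 mm above the bench, 16 mm proud of the yellow box's top; fully down it is still 8 mm proud.
- reset_right (a joint): Travel of the green button at the box's y = -32 mm; same values and spring as reset_left.
- reset_right_top (a point): Centre of the flat top of the right green button (26 mm diameter), 64 mm from the left one; same heights.
- battery: Loose white scooter battery, 65 x 150 x 85 mm high with two small terminals up to 97 mm; stands upright to one side of the boxes. Origin at the centre of its underside. To be left alone.
- brush: Loose steel terminal brush with a wooden grip, 193 mm long, 40 mm wide at most, 20 mm high, lying flat beyond the boxes. Its x axis runs along the grip towards the steel head; origin on the underside, 110 mm from the end of the grip. To be left alone.
- caddy: Loose red open caddy, 60 x 130 x 30 mm high, with three pockets in a row along its y; origin at the centre of its underside. Stands to one side of the boxes. To be left alone.
- cartridge0: Small loose matte grey hearing-aid cartridge, 22 mm diameter, 36 mm tall, standing upright in the caddy's pocket at y = -41 mm, floor 4 mm above the bench; origin at the centre of its underside. To be left alone.
- cartridge1: Small loose matte grey hearing-aid cartridge, 22 mm diameter, 36 mm tall, standing upright in the caddy's pocket at y = 0 mm, floor 4 mm above the bench; origin at the centre of its underside. To be left alone.
- cartridge2: Small loose matte grey hearing-aid cartridge, 22 mm diameter, 36 mm tall, standing upright in the caddy's pocket at y = 41 mm, floor 4 mm above the bench; origin at the centre of its underside. To be left alone.
Not all that is in view belongs to the job. Of the things that look like the toggle_box, the middle-sized one is meant.

How it is judged:
On the way, in this order (a step that is already met when the one before it is completed fails the run):
1. the toggle is pushed fully on (value of joint toggle above 0.85 rad), for 0.1 s.
2. both reset buttons are down (at least 6 of 8 mm) together for two seconds (1.8 s counts), pressed by the fingers, the toggle still on (value of joint each of reset_left, reset_right above 0.006 m and value of joint toggle above 0.85 rad and contact force between the fingers and reset_left above 0.5 N and contact force between the fingers and reset_right above 0.5 N), for 1.8 s.
At the end, for the whole second after the job is handed in: The toggle is on (over 0.85 of its 1.0 rad), both green buttons are up again (under 1.5 mm), and battery, brush and caddy are at rest within 15 mm of where they began, the cartridges within 25 mm (value of joint toggle above 0.85 rad and value of joint each of reset_left, reset_right below 0.0015 m and distance of each of battery, brush, caddy from where it was at the start of the episode below 0.015 m and distance of each of cartridge0, cartridge1, cartridge2 from where it was at the start of the episode below 0.025 m and linear speed of each of battery, brush, caddy below 0.02 m/s); the robot touches nothing.
It fails at once if a reset button pressed (over 4 mm) while the toggle is not yet on (value of joint toggle below 0.85 rad and value of joint any of reset_left, reset_right above 0.004 m).
It fails at once if one reset button fully down (over 6 mm) while the other is still up (under 2 mm) ((value of joint reset_left above 0.006 m and value of joint reset_right below 0.002 m) or (value of joint reset_right above 0.006 m and value of joint reset_left below 0.002 m)).
It fails at once if the battery, brush or caddy pushed more than 15 mm or lifted (distance of any of battery, brush, caddy from where it was at the start of the episode above 0.015 m).
It fails at once if a cartridge lifted or knocked out of its pocket (distance of any of cartridge0, cartridge1, cartridge2 from where it was at the start of the episode above 0.025 m).
It also fails if it takes over 51 s, if anything falls off the work surface, if the arm or the gripper's body presses on something with over 40 N, if the wrist force passes 120 N, or if a joint passes its speed limit or range.

## Working session

There is one attempt and no reset: what is moved stays moved. The work goes in short steps, Python scripts to look and compute and a tool call to move; the robot and the scene stay as the last step left them, time stands still between calls to the robot, and variables do not carry over. Pictures are saved under pics/ and viewed, at most 10 in all, crops included, and the job is handed in when it is done.

Besides the shell and the picture viewer there is one more tool, called after "Call:" as name(argument=value, ...), one argument or row to a line, values as JSON. move_arm: Moves the arm, as the interface text tells. Its arguments: {"type":"object","properties":{"rows":{"type":"array"},"newtons":{"type":"number"}},"required":["rows"]}

```bash
mkdir -p pics; cat > h.py <<'E'
import numpy as np, cv2
from scipy.spatial.transform import Rotation as R
from plant import r, snapshot
def cam(s): return np.array(s["eye"]), R.from_quat(s["orientation"]).as_matrix() if np.size(s["orientation"])==4 else np.array(s["orientation"])
def ray(s,uv):
    p=cv2.undistortPoints(np.array(uv,float).reshape(-1,1,2),np.array(s["mtx"]),np.array(s["dist"])).reshape(-1,2)
    e,M=cam(s); d=np.c_[p[:,0],-p[:,1],-np.ones(len(p))]@M.T
    return e,d
def onz(s,uv,z):
    e,d=ray(s,uv); return e+d*((z-e[2])/d[:,2])[:,None]
def cloud(s):
    h,w=s["depth"].shape; u,v=np.meshgrid(np.arange(w),np.arange(h))
    e,d=ray(s,np.stack([u,v],-1).reshape(-1,2)); return (e+d*s["depth"].reshape(-1,1)).reshape(h,w,3)
E
python3 - <<'E'
from h import *
import pickle
S={n:snapshot(n) for n in("top","scene")}
pickle.dump(S,open("s.pkl","wb"))
for n in S:
    cv2.imwrite(f"pics/{n}.png",S[n]["color"][:,:,::-1]); print(n,S[n]["eye"],S[n]["orientation"])
print(r.get_state())
E
```

```text
top [ 0.40483717 -0.0156574   1.20110436] [ 0.05838024 -0.03911014 -0.696409    0.71419651]
scene [ 1.1993805  -0.54587729  0.80017562] [0.38051683 0.17276014 0.35845155 0.83478941]
{'clock': 0.1, 'q': array([-1.30022393,  0.68985457, -0.1945426 ,  1.56621191,  0.15729278,
        0.90256428, -0.21512649]), 'qd': array([-0.00147744, -0.00228544, -0.00091398, -0.00266878, -0.00099508,
       -0.00016048,  0.0004461 ]), 'joint_torque': array([-3.19593106e-03, -5.28498924e+01, -1.27181869e+00, -1.53838760e+01,
       -5.26140479e-02,  1.92479187e-03,  5.43759666e-05]), 'tool_pos': array([0.14654824, 0.60726919, 0.40402652]), 'eef_rot': array([ 1.18080389e-01,  9.93003698e-01, -8.22210598e-04, -4.07374726e-05]), 'contact_force': array([-0.37091909, -0.07163115,  0.0828197 ]), 'moment': array([-0.03552754,  0.03042429, -0.01489064]), 'finger_force': 0.0, 'opening': 1.0011625639867283}
```

View pics/top.png

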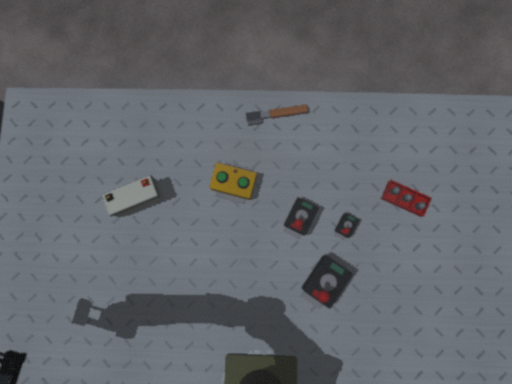

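View pics/scene.png

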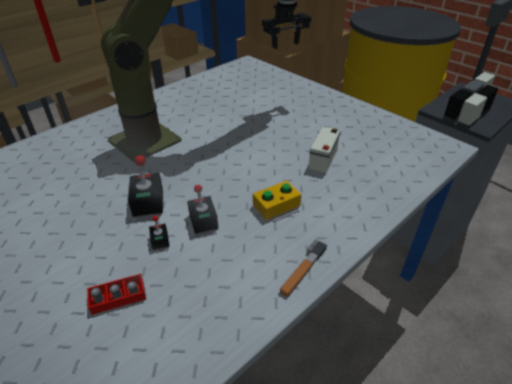

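The top view shows the yellow box at (233,181) with buttons at (222,177) and (243,183). The black boxes are the middle-sized one at (302,216), a small one at (347,224) and a large one at (327,280).

```bash
python3 - <<'E'
from h import *
import pickle
S=pickle.load(open("s.pkl","rb")); s=S["top"]
print(s["mtx"],s["dist"])
hsv=cv2.cvtColor(s["color"],cv2.COLOR_RGB2HSV)
def comps(m,box,amin=8):
    M=np.zeros_like(m,np.uint8); x0,y0,x1,y1=box; M[y0:y1,x0:x1]=m[y0:y1,x0:x1]
    n,l,st,c=cv2.connectedComponentsWithStats(M)
    return [(st[i,4],c[i],l==i) for i in range(1,n) if st[i,4]>=amin]
H,Sa,V=[hsv[...,i] for i in range(3)]
g=(H>45)&(H<90)&(Sa>80); red=((H<8)|(H>172))&(Sa>120)
for nm,m,b,z in (("btn",g,(205,160,262,202),.066),("tgreen",g,(283,195,323,238),.055),("tred",red,(283,195,323,238),.055)):
    for a,c,_ in comps(m,b): print(nm,a,c,onz(s,c,z)[0])
for b in ((280,192,324,238),(330,208,362,240),(298,248,360,310)):
    P=cloud(s); x0,y0,x1,y1=b
    Q=P[y0:y1,x0:x1].reshape(-1,3); rb=s["color"][y0:y1,x0:x1].reshape(-1,3)
    zz=Q[:,2]; k=(zz>.03)
    hh,ed=np.histogram(zz[k],bins=np.arange(.03,.2,.005)); zt=ed[hh.argmax()]+.0025
    T=Q[abs(zz-zt)<.006]; rect=cv2.minAreaRect(T[:,:2].astype(np.float32)); print("top z",zt,"n",len(T),rect, "zmax",zz.max(), "knobpts",Q[zz>zt+.03].mean(0))
Q=P[160:202,205:262].reshape(-1,3); T=Q[abs(Q[:,2]-.05)<.006]; print("yellow",cv2.minAreaRect(T[:,:2].astype(np.float32)))
# scene view
s=S["scene"]; hsv=cv2.cvtColor(s["color"],cv2.COLOR_RGB2HSV);H,Sa,V=[hsv[...,i] for i in range(3)]
g=(H>45)&(H<90)&(Sa>80); red=((H<8)|(H>172))&(Sa>120)
for a,c,_ in comps(g,(250,175,305,220)): print("scene btn",a,c,onz(s,c,.064)[0])
P=cloud(s)
for a,c,m in comps(red,(188,180,210,198)): print("scene knob",a,c,onz(s,c,.103)[0],P[m].mean(0))
for a,c,m in comps(g,(185,195,220,235)): print("scene tgreen",a,c,onz(s,c,.055)[0])
c=cv2.resize(np.hstack([S["top"]["color"][150:250,200:330],S["scene"]["color"][150:250,170:310]]),None,fx=2.9,fy=2.9,interpolation=cv2.INTER_CUBIC)
cv2.imwrite("pics/crop.png",c[:,:,::-1])
E
```

```text
[[401.60880717   0.         258.29144812]
 [  0.         401.60880717 193.47684151]
 [  0.           0.           1.        ]] [-0.03211089  0.          0.          0.          0.        ]
btn 70 [221.48571429 176.21428571] [0.60978623 0.12483716 0.066     ]
btn 69 [242.76811594 181.75362319] [0.59500677 0.06295339 0.066     ]
tgreen 30 [306.76666667 205.        ] [ 0.53357842 -0.12189292  0.055     ]
tred 80 [297.225  224.1875] [ 0.47800203 -0.09538689  0.055     ]
top z 0.05249999999999999 n 658 ((0.5035655498504639, -0.10694098472595215), (0.0690472349524498, 0.09084218740463257), 64.53272247314453) zmax 1.201104355444409 knobpts [ 0.46518765 -0.08020517  0.31684926]
top z 0.0375 n 311 ((0.4814009368419647, -0.2414090484380722), (0.04733143746852875, 0.06035153567790985), 63.40637969970703) zmax 1.201104355444409 knobpts [ 0.45216163 -0.18880713  0.29932074]
top z 0.07249999999999998 n 1252 ((0.32051560282707214, -0.18142779171466827), (0.0921478196978569, 0.11718185245990753), 57.42926025390625) zmax 1.201104355444409 knobpts [ 0.29979519 -0.14987762  0.22021926]
yellow ((0.6033228039741516, 0.09381069242954254), (0.12527793645858765, 0.08019047975540161), 76.51734924316406)
scene btn 58 [285.74137931 187.65517241] [0.6149284  0.12013602 0.064     ]
scene btn 65 [267.30769231 195.09230769] [0.60091817 0.05781759 0.064     ]
scene knob 20 [197.85 187.  ] [ 0.47253335 -0.089362    0.103     ] [ 0.48319622 -0.09605582  0.11323403]
scene tgreen 34 [203.5        215.23529412] [ 0.53137701 -0.12072248  0.055     ]
```

View pics/crop.png

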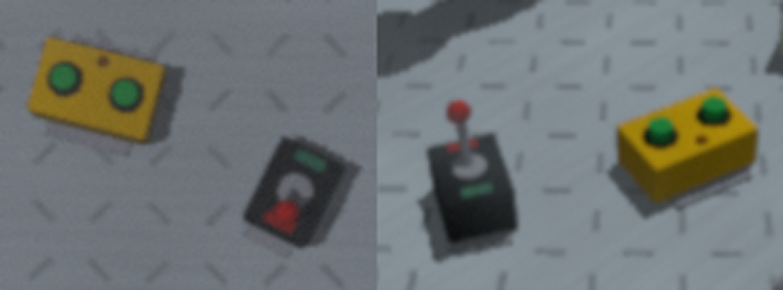

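```bash
cat > go.py <<'E'
import sys
from h import *
# target x y ztip -> tool-frame shift ; optional yaw of tool x axis (deg)
def rep(t):
    st=r.get_state(); M=R.from_quat(st["eef_rot"]).as_matrix(); t=np.array(t,float)
    d=M.T@(t[:3]+[0,0,.166]-st["tool_pos"])
    yaw=np.degrees(np.arctan2(M[1,0],M[0,0]))
    print("pos",st["tool_pos"].round(4),"tiltz",M[:,2].round(3),"shift",d.round(4),"yaw",yaw.round(2),"clock",st["clock"])
    if len(t)>3: print("spin",np.radians((yaw-t[3]+180)%360-180).round(3))
rep([float(a) for a in sys.argv[1:]])
E
python3 go.py .45 .33 .24 154.5; python3 go.py .44 -.076 .16 154.5
```

```text
pos [0.1465 0.6073 0.404 ] tiltz [-0.    -0.002 -1.   ] shift [-0.36   -0.1984 -0.0016] yaw 166.44 clock 0.1
spin 0.208
pos [0.1465 0.6073 0.404 ] tiltz [-0.    -0.002 -1.   ] shift [-0.4455 -0.5953  0.0791] yaw 166.44 clock 0.1
spin 0.208
```

Call:
move_arm(
  rows=[
    [-0.02, -0.02, 0, 0, 0],
    [-0.032, -0.02, 0, 0, 0],
    [-0.032, -0.02, 0, 0, 0],
    [-0.032, -0.02, 0, 0, 0],
    [-0.032, -0.02, 0, 0, 0],
    [-0.032, -0.02, 0, 0, 0],
    [-0.032, -0.02, 0, 0, 0],
    [-0.032, -0.02, 0, 0, 0],
    [-0.032, -0.02, 0, 0, 0],
    [-0.032, -0.02, 0, 0, 0],
  ],
  newtons=20,
)

```text
clock: 0.93
tool_pos: [0.4, 0.3393, 0.4045]
eef_rot: [0.118, 0.993, -0.0, -0.0]
contact_force: [0.8, 0.9, -0.3]
opening: 0.27
finger_force: 0.0
```

```bash
python3 go.py .44 -.076 .18 154.5
```

```text
pos [0.4    0.3393 0.4045] tiltz [-0. -0. -1.] shift [-0.1362 -0.3943  0.0587] yaw 166.44 clock 0.9333
spin 0.208
```

Call:
move_arm(
  rows=[
    [-0.0136, -0.0394, 0, 0, 0],
    [-0.0136, -0.0394, 0, 0, 0],
    [-0.0136, -0.0394, 0, 0, 0],
    [-0.0136, -0.0394, 0, 0, 0],
    [-0.0136, -0.0394, 0, 0, 0],
    [-0.0136, -0.0394, 0, 0, 0],
    [-0.0136, -0.0394, 0, 0, 0],
    [-0.0136, -0.0394, 0, 0, 0],
    [-0.0136, -0.039, 0, 0, 0],
    [-0.0136, -0.039, 0, 0, 0],
  ],
)

```text
clock: 1.77
tool_pos: [0.4387, -0.0752, 0.4046]
eef_rot: [0.118, 0.993, 0.0, -0.0]
contact_force: [1.5, 0.4, -0.0]
opening: 0.003
finger_force: 0.0
```

Call:
move_arm(
  rows=[
    [0, 0, 0.01, 0.104, 0],
    [0, 0, 0.03, 0.104, 0],
    [0, 0, 0.019, 0, 0],
    [0, 0, 0, 0, 0],
    [0, 0, 0, 0, 0],
  ],
)

```text
clock: 2.18
tool_pos: [0.4388, -0.073, 0.3452]
eef_rot: [0.22, 0.975, -0.0, -0.001]
contact_force: [-0.5, -0.4, 0.7]
opening: 0.003
finger_force: 0.0
```

```bash
python3 go.py .44 -.076 .09 154.5; python3 - <<'E'
from h import *
w=snapshot("wrist"); s=snapshot("scene"); t=snapshot("top")
a=[cv2.resize(w["color"],(400,300)),cv2.resize(s["color"][120:270,110:310],(400,300)),cv2.resize(t["color"][150:300,200:400],(400,300))]
cv2.imwrite("pics/a.png",np.vstack([np.hstack(a[:2]),np.hstack([a[2],a[2]*0])])[:,:,::-1])
E
```

```text
pos [ 0.4388 -0.073   0.3452] tiltz [-0.003  0.    -1.   ] shift [-0.0026 -0.0021  0.0892] yaw 154.57 clock 2.1833
spin 0.001
```

View pics/a.png

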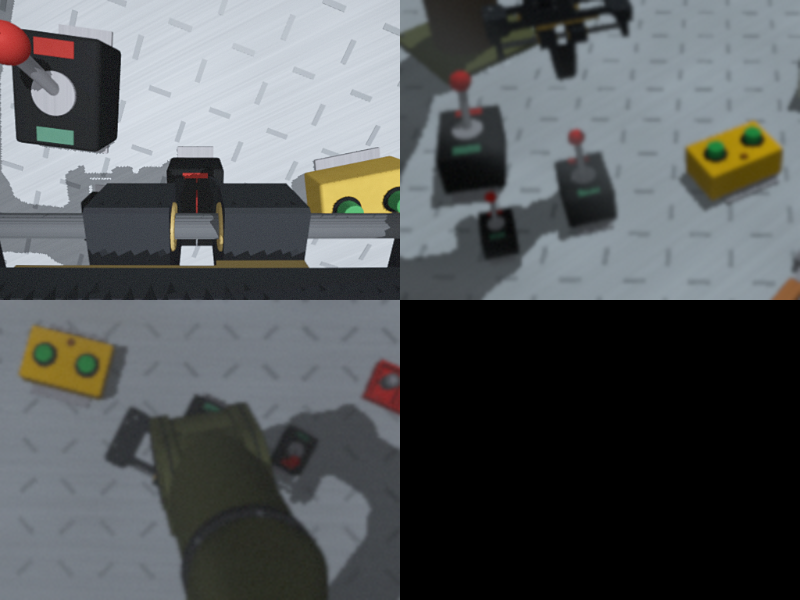

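The wrist view confirms the fingertips are behind the middle-sized box's lever (red patch near (195,175)). The large box is clear to the left.

Call:
move_arm(
  rows=[
    [-0.002, -0.002, 0.03, 0, 0],
    [0, 0, 0.03, 0, 0],
    [0, 0, 0.025, 0, 0],
    [0, 0, 0.006, 0, 0],
    [0, 0, 0, 0, 0],
  ],
)

```text
clock: 2.75
tool_pos: [0.44, -0.0755, 0.2543]
eef_rot: [0.22, 0.975, -0.0, -0.001]
contact_force: [0.2, -0.1, 0.4]
opening: 0.005
finger_force: 0.0
```

Call:
move_arm(
  rows=[
    [-0.01, 0, 0, 0, 0],
    [-0.01, 0, 0, 0, 0],
    [-0.01, 0, 0, 0, 0],
    [-0.01, 0, 0, 0, 0],
    [-0.01, 0, 0, 0, 0],
    [-0.01, 0, 0, 0, 0],
    [-0.01, 0, 0, 0, 0],
    [-0.004, 0, 0, 0, 0],
    [0, 0, 0, 0, 0],
  ],
)

```text
clock: 3.5
tool_pos: [0.5073, -0.1079, 0.2562]
eef_rot: [0.221, 0.975, 0.0, 0.001]
contact_force: [0.4, 0.3, -0.2]
opening: 0.005
finger_force: 0.3
```

```bash
python3 go.py .503 -.107 .09 154.5; python3 - <<'E'
from h import *
s=snapshot("scene");w=snapshot("wrist")
cv2.imwrite("pics/b.png",np.hstack([cv2.resize(s["color"][140:240,140:273],(400,300)),cv2.resize(w["color"],(400,300))])[:,:,::-1])
E
```

```text
pos [ 0.5073 -0.1079  0.2562] tiltz [ 0.002 -0.    -1.   ] shift [ 0.0043 -0.001   0.0002] yaw 154.48 clock 3.5
spin -0.0
```

View pics/b.png

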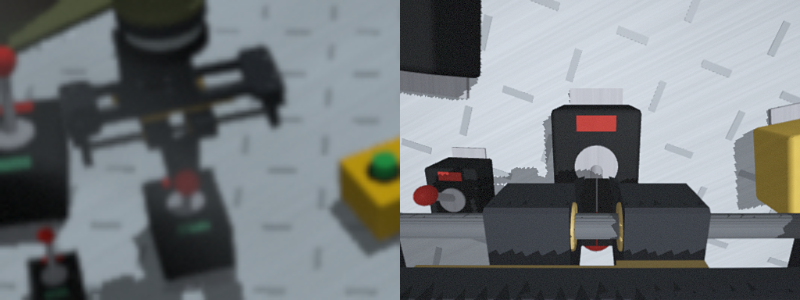

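The lever has been carried over: the knob is ahead of the fingers at (187,182) in the left crop. I'll press on in small steps until the force shows the stop.

Call:
move_arm(
  rows=[
    [-0.003, 0, 0, 0, 0],
    [-0.003, 0, 0, 0, 0],
    [0, 0, 0, 0, 0],
    [0, 0, 0, 0, 0],
  ],
)

```text
clock: 3.93
tool_pos: [0.5102, -0.109, 0.2548]
eef_rot: [0.22, 0.976, -0.0, -0.003]
contact_force: [-6.3, 4.4, 6.6]
opening: 0.005
finger_force: 4.7
```

Call:
move_arm(
  rows=[
    [-0.002, 0, 0, 0, 0],
    [-0.002, 0, 0, 0, 0],
    [0, 0, 0, 0, 0],
    [0, 0, 0, 0, 0],
  ],
)

```text
clock: 4.27
tool_pos: [0.5115, -0.1094, 0.2546]
eef_rot: [0.219, 0.976, -0.0, -0.007]
contact_force: [-11.8, 7.7, 13.6]
opening: 0.009
finger_force: 8.6
```

Call:
move_arm(
  rows=[
    [0.015, 0, 0, 0, 0],
    [0.02, 0, 0, 0, 0],
    [0.02, 0, 0, 0, 0],
    [0, 0, -0.035, 0, 0],
    [0, 0, -0.035, 0, 0],
    [0, 0, -0.03, -0.104, 0],
    [0, 0, 0, -0.104, 0],
    [0, 0, 0, 0, 0.048],
    [0, 0, 0, 0, 0.048],
  ],
)

```text
clock: 5.02
tool_pos: [0.4662, -0.0885, 0.3549]
eef_rot: [0.12, 0.993, 0.0, 0.0]
contact_force: [-0.3, -0.4, -0.3]
opening: 0.13
finger_force: 0.0
```

```bash
python3 go.py .603 .0935 .085 166.5; python3 - <<'E'
from h import *
s=snapshot("scene")
hsv=cv2.cvtColor(s["color"],cv2.COLOR_RGB2HSV);H,Sa,V=[hsv[...,i] for i in range(3)]
m=(((H<8)|(H>172))&(Sa>120)).astype(np.uint8); n,l,st,c=cv2.connectedComponentsWithStats(m)
for i in range(1,n):
    if 180<c[i][0]<225 and 170<c[i][1]<235: print(c[i],st[i,4],onz(s,c[i],.103),"expected on knob",[.503+.029*.903,-.107-.029*.43])
cv2.imwrite("pics/c.png",cv2.resize(s["color"][120:270,110:310],(600,450))[:,:,::-1])
E
```

```text
pos [ 0.4662 -0.0885  0.3549] tiltz [ 0.001  0.    -1.   ] shift [-0.0895  0.2092  0.104 ] yaw 166.26 clock 5.0167
spin -0.004
[201.84210526 199.68421053] 19 [[ 0.52314673 -0.11412639  0.103     ]] expected on knob [0.529187, -0.11946999999999999]
```

View pics/c.png

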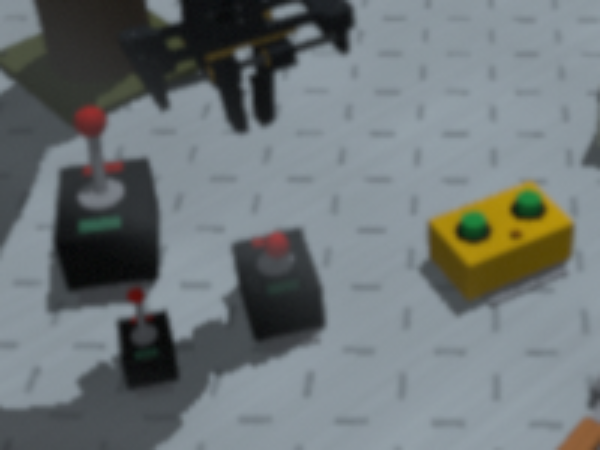

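The toggle knob has moved 56.5 mm along the box axis, now at about (277,243) in the crop, and the pushes met the stop. Next I'll move over the buttons.

Call:
move_arm(
  rows=[
    [-0.015, 0.035, 0, 0, 0.052],
    [-0.015, 0.035, 0, 0, 0.052],
    [-0.015, 0.035, 0, 0, 0.052],
    [-0.015, 0.035, 0, 0, 0.052],
    [-0.015, 0.035, 0, 0, 0.052],
    [-0.0145, 0.034, 0.02, -0.004, 0.052],
    [0, 0, 0.03, 0, 0.052],
    [0, 0, 0.03, 0, 0.052],
    [0, 0, 0, 0, 0.052],
    [0, 0, 0, 0, 0.052],
  ],
)

```text
clock: 5.9
tool_pos: [0.601, 0.0935, 0.2727]
eef_rot: [0.117, 0.993, -0.001, -0.003]
contact_force: [0.6, -0.6, 0.6]
opening: 0.591
finger_force: 0.0
```

```bash
python3 go.py .603 .0935 .070 166.5; python3 - <<'E'
from h import *
s=snapshot("scene"); w=snapshot("wrist")
cv2.imwrite("pics/d.png",np.hstack([cv2.resize(s["color"][140:230,225:345],(400,300)),cv2.resize(w["color"],(400,300))])[:,:,::-1])
E
```

```text
pos [0.601  0.0935 0.2727] tiltz [-0.006 -0.002 -1.   ] shift [-0.0021  0.0006  0.0367] yaw 166.61 clock 5.9
spin 0.002
```

View pics/d.png

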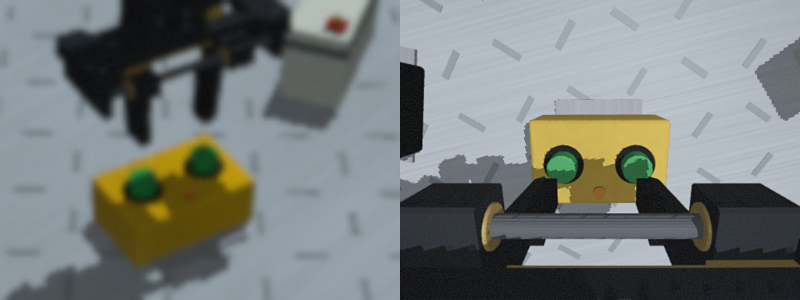

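The wrist view has the buttons at (563,167) and (636,167), centred between the tips. I'll narrow the opening slightly and descend.

Call:
move_arm(
  rows=[
    [-0.002, 0, 0.012, 0, 0.047],
    [0, 0, 0.01, 0, 0.047],
    [0, 0, 0.01, 0, 0.047],
    [0, 0, 0, 0, 0.047],
    [0, 0, 0, 0, 0.047],
    [0, 0, 0, 0, 0.047],
  ],
)

```text
clock: 6.5
tool_pos: [0.604, 0.0933, 0.2429]
eef_rot: [0.116, 0.993, 0.0, -0.0]
contact_force: [0.0, 0.5, -0.1]
opening: 0.53
finger_force: 0.0
```

```bash
python3 go.py .603 .0935 .062 166.5; python3 - <<'E'
from h import *
s=snapshot("scene"); w=snapshot("wrist")
cv2.imwrite("pics/e.png",np.hstack([cv2.resize(s["color"][150:225,240:340],(400,300),interpolation=cv2.INTER_CUBIC),cv2.resize(w["color"][180:330,156:356],(400,300))])[:,:,::-1])
E
```

```text
pos [0.604  0.0933 0.2429] tiltz [ 0.  0. -1.] shift [0.001  0.     0.0149] yaw 166.66 clock 6.5
spin 0.003
```

View pics/e.png

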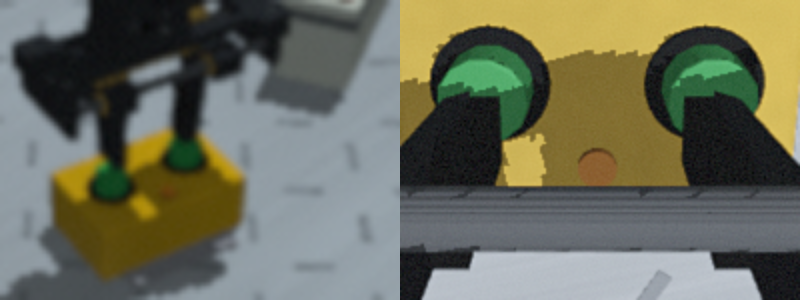

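Both fingertips are over their buttons, at (470,95) and (710,95) in the right crop. I'll descend to a light touch and read the force.

Call:
move_arm(
  rows=[
    [0, 0, 0.008, 0, 0.047],
    [0, 0, 0.006, 0, 0.047],
    [0, 0, 0, 0, 0.047],
    [0, 0, 0, 0, 0.047],
  ],
)

```text
clock: 6.93
tool_pos: [0.6045, 0.0934, 0.2291]
eef_rot: [0.116, 0.993, 0.0, 0.001]
contact_force: [-1.1, -0.1, 5.7]
opening: 0.537
finger_force: 2.8
```

Call:
move_arm(
  rows=[
    [0, 0, 0.003, 0, 0.047],
    [0, 0, 0, 0, 0.047],
    [0, 0, 0, 0, 0.047],
  ],
)

```text
clock: 7.18
tool_pos: [0.6045, 0.0934, 0.2266]
eef_rot: [0.116, 0.993, 0.0, 0.001]
contact_force: [0.5, -0.7, 8.3]
opening: 0.533
finger_force: 3.8
```

Call:
move_arm(
  rows=[
    [0, 0, 0.003, 0, 0.047],
    [0, 0, 0.002, 0, 0.047],
    [0, 0, 0.001, 0, 0.047],
    [0, 0, 0, 0, 0.047],
  ],
)

```text
clock: 7.52
tool_pos: [0.6044, 0.0935, 0.2242]
eef_rot: [0.116, 0.993, -0.0, 0.001]
contact_force: [-7.2, -1.7, 33.4]
opening: 0.536
finger_force: 16.9
```

Both buttons are on their stops, so I'll hold for over two seconds.

Call:
move_arm(
  rows=[
    [0, 0, 0, 0, 0.047],
    [0, 0, 0, 0, 0.047],
    [0, 0, 0, 0, 0.047],
    [0, 0, 0, 0, 0.047],
    [0, 0, 0, 0, 0.047],
    [0, 0, 0, 0, 0.047],
    [0, 0, 0, 0, 0.047],
    [0, 0, 0, 0, 0.047],
    [0, 0, 0, 0, 0.047],
    [0, 0, 0, 0, 0.047],
  ],
)

```text
clock: 8.35
tool_pos: [0.6044, 0.0935, 0.2242]
eef_rot: [0.116, 0.993, 0.0, 0.002]
contact_force: [-7.5, -1.3, 33.8]
opening: 0.534
finger_force: 16.8
```

Call:
move_arm(
  rows=[
    [0, 0, 0, 0, 0.047],
    [0, 0, 0, 0, 0.047],
    [0, 0, 0, 0, 0.047],
    [0, 0, 0, 0, 0.047],
    [0, 0, 0, 0, 0.047],
    [0, 0, 0, 0, 0.047],
    [0, 0, 0, 0, 0.047],
    [0, 0, 0, 0, 0.047],
    [0, 0, 0, 0, 0.047],
    [0, 0, 0, 0, 0.047],
  ],
)

```text
clock: 9.18
tool_pos: [0.6044, 0.0935, 0.2242]
eef_rot: [0.116, 0.993, 0.0, 0.002]
contact_force: [-6.6, -0.7, 33.4]
opening: 0.538
finger_force: 16.8
```

Call:
move_arm(
  rows=[
    [0, 0, 0, 0, 0.047],
    [0, 0, 0, 0, 0.047],
    [0, 0, 0, 0, 0.047],
    [0, 0, 0, 0, 0.047],
    [0, 0, 0, 0, 0.047],
    [0, 0, 0, 0, 0.047],
    [0, 0, 0, 0, 0.047],
    [0, 0, 0, 0, 0.047],
    [0, 0, 0, 0, 0.047],
    [0, 0, 0, 0, 0.047],
  ],
)

```text
clock: 10.02
tool_pos: [0.6044, 0.0935, 0.2242]
eef_rot: [0.116, 0.993, 0.0, 0.002]
contact_force: [-7.1, -1.2, 33.1]
opening: 0.533
finger_force: 16.8
```

Call:
move_arm(
  rows=[
    [0, 0, -0.005, 0, 0.047],
    [0, 0, -0.01, 0, 0.047],
    [0, 0, -0.02, 0, 0.047],
    [0, 0, -0.03, 0, 0.047],
    [0, 0, -0.03, 0, 0.047],
    [0, 0, -0.03, 0, 0.047],
    [0, 0, 0, 0, 0.047],
    [0, 0, 0, 0, 0.047],
    [0, 0, 0, 0, 0.047],
    [0, 0, 0, 0, 0.047],
  ],
)

```text
clock: 10.85
tool_pos: [0.6033, 0.093, 0.3433]
eef_rot: [0.116, 0.993, -0.001, -0.002]
contact_force: [-0.2, -0.8, -0.0]
opening: 0.536
finger_force: 0.0
```

```bash
python3 - <<'E'
from h import *
s=snapshot("scene"); print(r.get_state()["contact_force"])
cv2.imwrite("pics/f.png",cv2.resize(s["color"],(800,600))[:,:,::-1])
E
```

```text
[ 1.12507438e-04 -1.60795330e-01 -3.77803980e-02]
```

View pics/f.png

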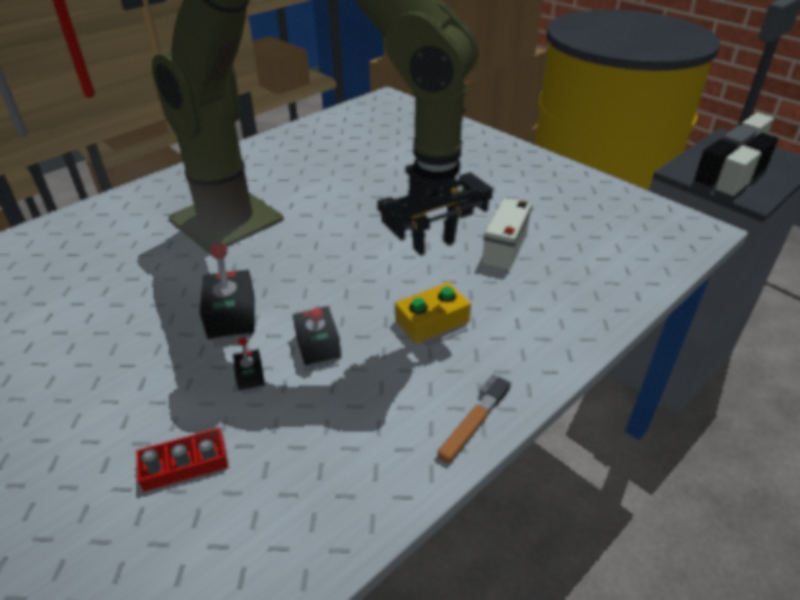

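The toggle is on, with its knob at (314,314). Both buttons are up at (418,305) and (447,294), and everything else is undisturbed.

```bash
python3 -c "
from plant import r
print(r.finish_job())"
```

```text
the job is handed in; nothing more can be done
None
```

The toggle on the middle-sized black box was pushed on to its stop, both green buttons were held fully down together for about 2.5 s and released, the other items were left untouched, and the job was handed in at about 11 s (no verdict was returned).

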